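Put the tea-break set back in its stands

ROBOT

A 6-joint arm with a two-finger parallel gripper is mounted at the origin on a cart in front of the work surface, level with it; the furniture and walls round the work are solid. World frame = base frame: x ahead of the robot, y to its left, z up, the work surface at z = 0. Lengths are in mm, angles in rad, forces in N, time in s.
With the tool pointing down it reaches from about 300 to 775 mm from the base axis. Payload 14.6 kg.
Tool frame: the origin (TCP) lies between the finger pads; the fingertips stand 25 mm ahead of it and the grasp point (between the pads) lies 6 mm ahead of it; z points along the fingers, y is the line along which they close (so a half turn about z gives the same grasp; the last joint's range is limited). The gripper opens to 94 mm and grips with 3 to 60 N. Pads are 16 mm wide; open, the fingers measure 119 mm over their backs; the gripper's body (75 mm by 177 mm) begins 78 mm behind the grasp point.
Start: joints at [1.192, 0.3, 1.521, -0, 1.321, -0.067], TCP at [168.722, 523.471, 210.446] pointing down, gripper open.
Joint ranges: [-3.03, 3.03], [-0.79, 2.21], [0.23, 2.52], [-1.04, 4.18], [0, 3.07], [-2.55, 2.55]. Speed limits (rad/s): [2.22, 2.22, 2.57, 3.14, 3.14, 3.14].

INTERFACE

Orientations are given as [roll, pitch, yaw] about the fixed x, y, z axes, in that order (R = Rz(yaw) Ry(pitch) Rx(roll)).
In Python, from cell import manip gives the robot as it stands. The module is installed in compiled form; this text tells all that it offers.
- The arm moves only by the tool step_arm, never from a script. Its argument "series" is one flat list of numbers, 5 for each row, row after row: the shift along the world's x, y, z in mm, then the turn about the world's z in rad, then the closure, from 0 (fully open) to 1 (shut). In form: [dx, dy, dz, spin, jaw, dx, dy, dz, spin, jaw, ...]. A call has 1 to 20 rows; each row shifts and turns the commanded pose from where the row before left it; what a row does not reach is not made up. A row lasts 1/8 s, in which the tool goes at most 62.5 mm and 10.7 degrees, less where a joint would pass 70% of its speed; a pose out of reach is approached as far as the arm can. A call is refused whole if a number of a shift passes 62.5 or a number of a turn 0.188, either way. A call with a gripper value outside its range is refused whole. The fingers move at their own pace and stop on an object; "squeeze" is the grip in N (left out, the last holds). Time passes only in rows, so rows that do not move let the fingers close. It gives the time, the measured TCP pose, the force, the opening and the grip force at its end, in the units of the state.
- manip.read_state(): the state, without advancing time (a new reading comes with each control period).
- manip.camera(name): name is "scene" or "top" or "wrist"; returns (picture, depth): 384x512x3 uint8, blue, green, red; 384x512 float32, mm along the optical axis (not along the pixel's ray), 0 where there is no reading.
- manip.camera_info(name): a dict with "fovy" (degrees; the focal length in pixels is half the picture's height over the tangent of half this angle, whatever the lens; pixels are square), "cx", "cy" (the principal point, pixels), "k1" (the pictures are not rectified: a ray, as slopes to the right and down, at radius r is drawn at 1 + k1 r^2 times it, then the intrinsics apply), "eye" and "orientation" of the camera in the world. Camera axes: x right, y down, z forward; pixel columns grow to the right and rows downward; lengths in mm; the calibration is good to about 2 mm. A picture is of the moment at which its call begins: read the wrist's pose just before it. camera_info takes no time and is no camera call; for the wrist camera it gives the pose at the moment of the call.
- manip.sign_off(): hands the job in; it is judged then, once.
The state is a dict: "clock": time; "joints": joint angles; "qd": joint speeds; "effort": joint torques, N m; "eef_pos": TCP position; "eef_rot": TCP orientation; "wrist_force": force on the tool from outside, world axes, zero at the start; "moment": the same for the moment, N m; "finger_gap": finger opening in mm; "finger_force": force on a finger pad.
Only numpy, scipy, OpenCV 4.12 (cv2) and the standard library are available. Lean on these libraries where they do the work, as an engineer would, in place of code of your own. Each camera call takes 0.05 s, during which the arm holds its last target. There are 200 camera calls.

TASK

Put the tea-break set back where it lives: the tea tin, the spice jar, the dropper bottle and the chopstick box each belong in the one brown wooden stand made to its size and shape, bottom fully down on the felt inside the rim, upright and lid or cap up (the box lying flat). Do not tip anything over on the way. The salt shaker has no stand: leave it where it is.

Things in the scene. Friction and masses are not known exactly. Their poses are not given: they have to be found in the camera images.
- tea_tin_c (a point): Centre, half-way up (52.5 mm over its bottom), of the dark green cylindrical tea tin with a paper label: 68 mm diameter, 105 mm tall. The lid is the top 20 mm and stays on; the tin may be gripped at any height. z is the tin's axis. Loose, 0.10 to 0.20 kg.
- spice_jar_c (a point): Centre, half-way up (52.5 mm over its bottom), of the glass spice jar with a green label and a black ribbed cap: 45 mm diameter, 105 mm tall, cap 84 to 105 mm up (fixed). z is the jar's axis. Loose, 0.08 to 0.16 kg.
- dropper_bottle_c (a point): Centre, half-way up (51 mm over its bottom), of the small brown dropper bottle with a white label and a black rubber bulb: body 33 mm diameter up to 62 mm, black collar 24 mm diameter from 62 to 77 mm, thin bulb 12 mm diameter up to 102 mm. Grip the body below 70 mm or so. z is the bottle's axis. Loose, 0.05 to 0.10 kg.
- chopstick_box_c (a point): Centre, half-way up (21 mm over its bottom), of the closed black lacquered chopstick box lying flat: 62 mm wide along x, 205 mm long along y, 42 mm tall along z; its lid does not open. Grip it across the 62 mm at mid-length. It lies with its length roughly along the table's long edge (world y). Loose, 0.11 to 0.22 kg.
- salt_shaker_c (a point): Centre, half-way up (45 mm over its bottom), of the salt shaker, clear glass with a grey domed top: 44 mm diameter, 90 mm tall. Loose. It is not part of the set and stays where it is.
- stand_wide: Wide round brown wooden stand with a grey felt floor, for the tea tin: well 77 mm inner diameter flaring to 85 mm at the rim, 95 mm across outside, rim 24 mm over the table. The origin is the centre of its underside, on the table; the grey felt floor is 6 mm above it. Fixed to the table.
- stand_medium: Medium round brown wooden stand with a grey felt floor, for the spice jar: well 56 mm inner diameter flaring to 64 mm at the rim, 74 mm across outside, rim 24 mm over the table. Origin: centre of its underside, on the table; grey felt floor 6 mm above it. Fixed.
- stand_narrow: Narrow round brown wooden stand with a grey felt floor, for the dropper bottle: well 44 mm inner diameter flaring to 52 mm at the rim, 62 mm across outside, rim 24 mm over the table. Origin: centre of its underside, on the table; grey felt floor 6 mm above it. Fixed.
- box_cradle: Oblong brown wooden cradle with a grey felt floor, for the chopstick box: inside 74 mm along its x, 217 mm along its y; 88 by 231 mm outside. End walls and four short corner cheeks rise to 22 mm; along the middle 145 mm of both long sides there is no wall, so fingers can go down beside the box. Origin: centre of its underside, on the table; grey felt floor 6 mm above it. Fixed. Its y axis lies roughly along world y; the box may go in either way round.
Mind the look-alikes: they are no part of the job. What is shaped like the part that bears dropper_bottle_c but blue, pink or red is not meant.

How it is judged (in metres and radians):
At the end, for the whole second after the job is handed in: Tea tin, spice jar, dropper bottle and chopstick box each within 10 mm of the centre of its own stand, bottom on the felt (within 4 mm), within 0.12 rad of upright, the box within 0.09 rad of the cradle's direction; all at rest (horizontal distance between tea_tin_c and stand_wide below 0.01 m and z of tea_tin_c in the frame of stand_wide between 0.0545 and 0.0625 m and angle between each of tea_tin_c, spice_jar_c, dropper_bottle_c, chopstick_box_c's own z axis and vertical below 0.12 rad and linear speed of each of tea_tin, spice_jar, dropper_bottle, chopstick_box below 0.02 m/s and horizontal distance between spice_jar_c and stand_medium below 0.01 m and z of spice_jar_c in the frame of stand_medium between 0.0545 and 0.0625 m and horizontal distance between dropper_bottle_c and stand_narrow below 0.01 m and z of dropper_bottle_c in the frame of stand_narrow between 0.053 and 0.061 m and horizontal distance between chopstick_box_c and box_cradle below 0.01 m and z of chopstick_box_c in the frame of box_cradle between 0.023 and 0.031 m and angle between the y axis of chopstick_box_c and the y axis of box_cradle, either way round below 0.09 rad); the robot touches nothing.
It fails at once if the tea tin, spice jar, dropper bottle, chopstick box or salt shaker was tipped over (angle between any of tea_tin_c, spice_jar_c, dropper_bottle_c, chopstick_box_c, salt_shaker_c's own z axis and vertical above 0.6 rad).
It fails at once if the salt shaker was moved (distance of salt_shaker_c from where it was at the start of the episode above 0.025 m).
It also fails if it takes over 120 s, if anything falls off the work surface, if the arm or the gripper's body presses on something with over 40 N, if the wrist force passes 120 N, or if a joint passes its speed limit or range.

## Working session

There is one attempt and no reset: what is moved stays moved. The work goes in short steps, Python scripts to look and compute and a tool call to move; the robot and the scene stay as the last step left them, time stands still between calls to the robot, and variables do not carry over. Pictures are saved under pics/ and viewed, at most 14 in all, crops included, and the job is handed in when it is done.

Besides the shell and the picture viewer there is one more tool, called after "Emit:" by a JSON object that holds its "name" and its "arguments", one argument or row to a line. step_arm: Moves the arm, as the interface text tells. Its arguments: {"type":"object","properties":{"series":{"type":"array"},"squeeze":{"type":"number"}},"required":["series"]}

```bash
mkdir -p pics; cat > h.py <<'E'
import numpy as np,cv2
from cell import manip
from scipy.spatial.transform import Rotation as R
def cam(n):
    i=manip.camera_info(n); p,d=manip.camera(n); return p,d,i
def rot(i):
    o=np.array(i['orientation'],float)
    return o if o.shape==(3,3) else R.from_euler('xyz',o).as_matrix()
def rays(i,uv,h=384):
    f=h/2/np.tan(np.radians(i['fovy'])/2)
    K=np.array([[f,0,i['cx']],[0,f,i['cy']],[0,0,1]])
    q=cv2.undistortPoints(np.array(uv,float).reshape(-1,1,2),K,np.array([i['k1'],0,0,0.])).reshape(-1,2)
    return np.c_[q,np.ones(len(q))]
def plane(i,uv,z):
    r=rays(i,uv)@rot(i).T; e=np.array(i['eye'],float)
    return e+r*((z-e[2])/r[:,2])[:,None]
def cloud(i,d):
    v,u=np.mgrid[:384,:512]
    r=rays(i,np.c_[u.ravel(),v.ravel()])
    P=(r*d.reshape(-1,1))@rot(i).T+np.array(i['eye'],float)
    P[d.ravel()==0]=np.nan
    return P.reshape(384,512,3)
E
python3 - <<'E'
from h import *
for n in('top','scene'):
    p,d,i=cam(n); print(n,i); cv2.imwrite(f'pics/{n}0.png',cv2.resize(p,(800,600),interpolation=cv2.INTER_CUBIC)); np.savez(f'{n}0.npz',p=p,d=d)
print(manip.read_state())
E
```

```text
top {'fovy': 42.8596415054936, 'cx': 248.72110082037827, 'cy': 186.40804512742724, 'k1': -0.08024194279920954, 'eye': array([ -22.32362494,  109.69683896, 1521.64601757]), 'orientation': array([-2.76640333e+00,  3.86160673e-04, -1.24157914e+00])}
scene {'fovy': 45.242036262421124, 'cx': 253.42403491366315, 'cy': 186.3232207875666, 'k1': 0.018481706218636512, 'eye': array([-231.01186563, -570.41955748, 1104.12619084]), 'orientation': array([-2.30774795, -0.01112716, -0.6972676 ])}
{'clock': 0.1, 'joints': array([ 1.19239106e+00,  3.00403194e-01,  1.52152014e+00, -7.19773992e-06,
        1.32070909e+00, -6.65864723e-02]), 'qd': array([-0.00032366, -0.00085142, -0.00173464,  0.00081831,  0.00083638,
       -0.00095445]), 'effort': array([ 1.13548584e-03, -5.32641041e+01, -3.53286517e+01,  7.09671155e-02,
        2.34664581e-02, -6.15669683e-05]), 'eef_pos': array([168.64552792, 523.26047666, 209.94935864]), 'eef_rot': array([-3.14055472e+00, -6.22270092e-05,  2.82977561e+00]), 'wrist_force': array([-0.34395797,  0.11779003,  0.04348117]), 'moment': array([ 0.02101599, -0.01589305, -0.01242126]), 'finger_force': 0.0, 'finger_gap': 93.83613086127559}
```

View pics/top0.png

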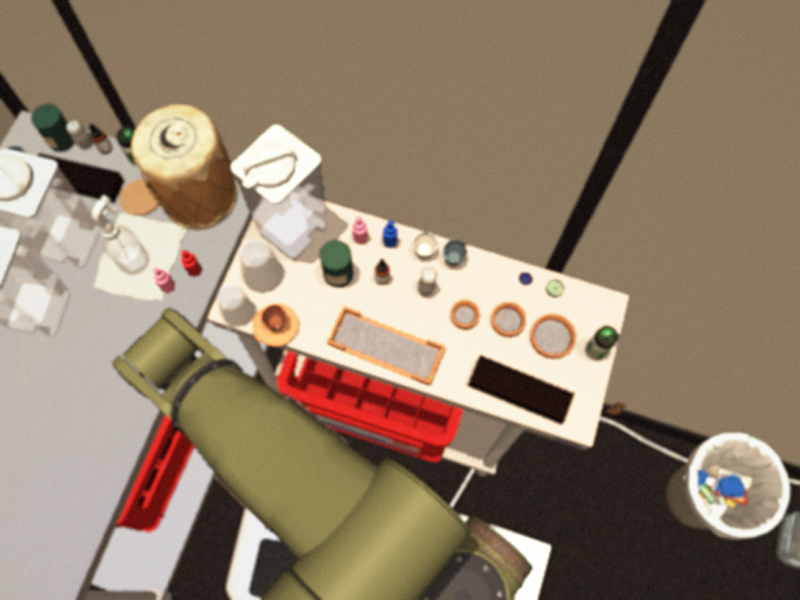

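View pics/scene0.png

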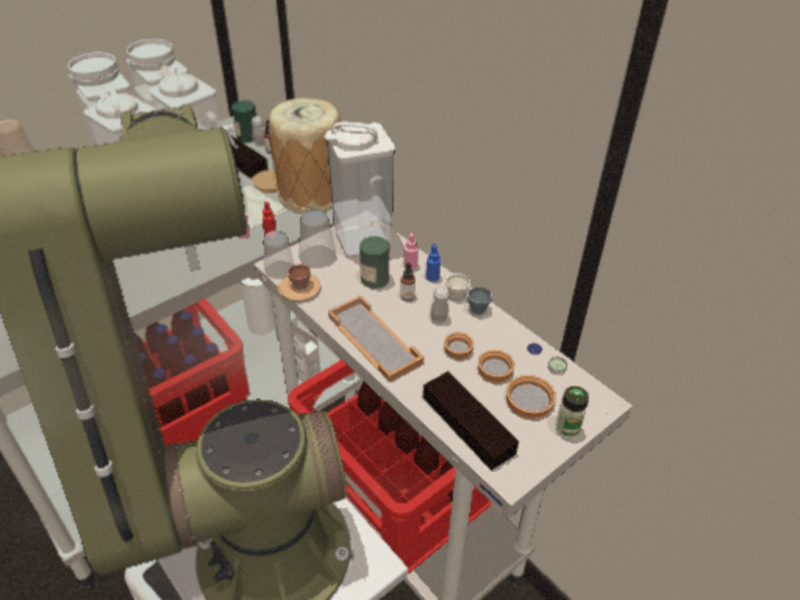

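The top view (800 px scale) shows the tea tin at (337,263), the brown dropper at (382,271) and the salt shaker at (428,281). The stands are at (464,314), (508,320) and (552,336), the cradle at (387,345), the box at (521,389) and the spice jar at (602,342). The dropper look-alikes are pink (360,230), blue (390,233) and red (190,262); only (382,271) is brown with a white label and a black bulb. I'll measure next, with a crop to confirm.

```bash
python3 - <<'E'
from h import *
C={}
for n in('top','scene'):
    z=np.load(n+'0.npz'); C[n]=(z['p'],cloud(manip.camera_info(n),z['d']))
p,c=C['top']; s=512/800
crops=[]
for n,(a,b) in {'top':(382,271),'scene':(408,282)}.items():
    q=C[n][0]; a,b=int(a*s),int(b*s); crops.append(cv2.resize(q[b-35:b+35,a-45:a+45],(396,308),interpolation=cv2.INTER_CUBIC))
cv2.imwrite('pics/crop1.png',np.hstack(crops))
print('table z',[np.round(c[int(v*s),int(u*s)],1) for u,v in((500,280),(420,320),(580,400),(300,310))])
pts=np.vstack([C[n][1].reshape(-1,3) for n in C]); pts=pts[np.isfinite(pts).all(1)]
names=dict(tin=(337,263),drop=(382,271),salt=(428,281),jar=(602,342),box=(521,389),pink=(360,230),blue=(390,233),g1=(425,245),g2=(455,252),bl=(526,278),gr=(555,288))
for k,(u,v) in names.items():
    g=c[int(v*s),int(u*s)]; r=130 if k=='box' else 45
    for n in C:
        P=C[n][1].reshape(-1,3); P=P[(np.hypot(P[:,0]-g[0],P[:,1]-g[1])<r)&(P[:,2]>12)&(P[:,2]<140)]
        if len(P)>5: print(k,n,len(P),np.round(g,0),'zmax',np.percentile(P[:,2],97).round(1),'min',np.percentile(P[:,:2],2,axis=0).round(0),'max',np.percentile(P[:,:2],98,axis=0).round(0))
# felt: grey regions
i=manip.camera_info('top')
hsv=cv2.cvtColor(p,cv2.COLOR_BGR2HSV)
for k,(u,v) in dict(narrow=(464,314),medium=(508,320),wide=(552,336),cradle=(387,345)).items():
    print(k,hsv[int(v*s),int(u*s)],c[int(v*s),int(u*s)].round(0))
print(hsv[int(300*s),int(500*s)], hsv[int(314*s),int((464-12.5)*s)])
E
```

```text
table z [array([645.7,  85.5,   4.3]), array([507.3, 223.9,  -3.2]), array([ 444.7, -141.5,    0.8]), array([444.5, 468.5,   0.8])]
tin top 498 [531. 412. 104.] zmax 110.3 min [514. 389.] max [570. 450.]
tin scene 535 [531. 412. 104.] zmax 106.9 min [512. 383.] max [568. 440.]
drop top 138 [556. 324.  74.] zmax 99.3 min [550. 311.] max [575. 343.]
drop scene 174 [556. 324.  74.] zmax 95.0 min [549. 306.] max [576. 335.]
salt top 196 [559. 228.  91.] zmax 91.1 min [554. 211.] max [586. 248.]
salt scene 239 [559. 228.  91.] zmax 88.6 min [553. 206.] max [586. 239.]
jar top 339 [ 545. -138.   97.] zmax 108.4 min [ 533. -164.] max [574. -97.]
jar scene 521 [ 545. -138.   97.] zmax 107.9 min [ 534. -170.] max [572. -98.]
box top 1510 [419. -16.  41.] zmax 46.9 min [ 386. -112.] max [530.  81.]
box scene 1701 [419. -16.  41.] zmax 45.8 min [ 384. -122.] max [532.  76.]
pink top 138 [634. 400.  63.] zmax 100.6 min [625. 388.] max [650. 419.]
pink scene 158 [634. 400.  63.] zmax 96.5 min [624. 382.] max [654. 412.]
blue top 137 [644. 337.  70.] zmax 98.9 min [637. 324.] max [662. 354.]
blue scene 161 [644. 337.  70.] zmax 97.3 min [637. 318.] max [663. 344.]
g1 top 368 [673. 264.   7.] zmax 131.5 min [634. 236.] max [716. 287.]
g1 scene 429 [673. 264.   7.] zmax 134.0 min [634. 232.] max [716. 286.]
g2 top 452 [676. 197.   7.] zmax 133.7 min [636. 172.] max [716. 223.]
g2 scene 547 [676. 197.   7.] zmax 134.7 min [637. 168.] max [716. 232.]
bl top 29 [667.  37.  11.] zmax 129.3 min [692.  24.] max [712.  48.]
bl scene 81 [667.  37.  11.] zmax 130.9 min [707.  20.] max [712.  52.]
gr top 41 [664. -30.  10.] zmax 134.3 min [647. -43.] max [709. -16.]
gr scene 114 [664. -30.  10.] zmax 135.5 min [644. -51.] max [708. -14.]
narrow [ 13  43 196] [547. 140.   6.]
medium [ 14  39 202] [564.  46.   8.]
wide [ 14  40 196] [558. -52.   5.]
cradle [ 14  40 204] [429. 270.  10.]
[ 21  36 250] [ 15  98 234]
```

View pics/crop1.png

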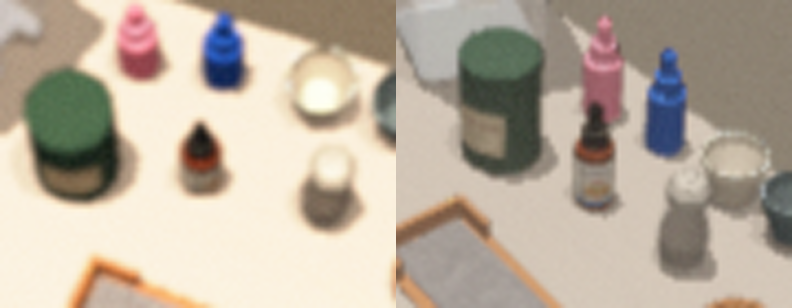

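The crop confirms it: the brown bottle with the white label and black bulb is the dropper, and pink and blue stand behind it. Next I'll get centre estimates for the stands and objects, plus a map of the tall obstacles.

```bash
python3 - <<'E'
from h import *
s=512/800
for n,seeds in (('top',dict(narrow=(464,314),medium=(508,320),wide=(552,336),cradle=(387,345))),('scene',dict(narrow=(459,346),medium=(496,366),wide=(530,396),cradle=(374,337)))):
    z=np.load(n+'0.npz');p=z['p'];i=manip.camera_info(n);c=cloud(i,z['d'])
    h=cv2.cvtColor(p,cv2.COLOR_BGR2HSV)
    m=((h[...,1]>85)&(h[...,0]<20)&(h[...,2]>90)).astype(np.uint8)
    cs,_=cv2.findContours(m,cv2.RETR_EXTERNAL,cv2.CHAIN_APPROX_NONE)
    for k,(u,v) in seeds.items():
        for q in cs:
            if cv2.pointPolygonTest(q,(u*s,v*s),False)>0:
                w=plane(i,q[:,0,:],20)[:,:2].astype(np.float32)
                print(n,k,[np.round(t,2) for t in cv2.minAreaRect(w)], np.round(cv2.minEnclosingCircle(w)[0],1))
    # box top face
    P=c.reshape(-1,3);g=(abs(P[:,2]-42)<6)&(P[:,0]>380)&(P[:,0]<500)&(P[:,1]>-150)&(P[:,1]<110)
    print(n,'box',[np.round(t,2) for t in cv2.minAreaRect(P[g,:2].astype(np.float32))])
    g=(P[:,2]>112)&(P[:,2]<700)&(P[:,0]>300)&(P[:,0]<720)&(P[:,1]>-250)&(P[:,1]<700)
    if n=='top': 
        for a in range(300,720,60):
            for b in range(-250,700,60):
                t=g&(P[:,0]>=a)&(P[:,0]<a+60)&(P[:,1]>=b)&(P[:,1]<b+60)
                if t.sum()>15: print((a,b,int(P[t,2].max())),end=' ')
E
```

```text
top narrow [array([539.92, 135.78]), array([62.92, 59.  ]), np.float64(17.2)] [540.  134.3]
top medium [array([559.52,  46.24]), array([76.75, 72.02]), np.float64(16.1)] [559.4  46.2]
top wide [array([553.35, -51.47]), array([93.85, 95.56]), np.float64(60.61)] [553.9 -52. ]
top cradle [array([423.38, 269.87]), array([233.3 ,  91.49]), np.float64(86.12)] [423.1 270. ]
top box [array([420.74, -15.87]), array([203.08,  64.73]), np.float64(85.76)]
(420, 530, 126) (480, 470, 285) (480, 530, 284) (480, 590, 124) (540, 470, 313) (540, 530, 330) (540, 590, 319) (540, 650, 258) (600, 470, 324) (600, 530, 331) (600, 590, 308) (600, 650, 255) (660, -250, 698) (660, -190, 699) (660, -130, 699) (660, -70, 699) (660, -10, 699) (660, 50, 699) (660, 110, 699) (660, 170, 699) (660, 230, 699) (660, 290, 699) (660, 350, 679) (660, 410, 658) (660, 470, 635) (660, 530, 615) (660, 590, 596) (660, 650, 578) scene narrow [array([538., 129.]), array([72.72, 58.61]), np.float64(47.23)] [539.2 127.9]
scene medium [array([557.69,  40.24]), array([86.11, 69.49]), np.float64(45.2)] [556.5  41.4]
scene wide [array([553.03, -56.73]), array([104.6 ,  95.17]), np.float64(50.63)] [551.9 -56.5]
scene cradle [array([419.4 , 261.07]), array([241.86,  93.94]), np.float64(86.52)] [418.8 261. ]
scene box [array([421.05, -21.16]), array([207.14,  66.81]), np.float64(86.47)]
```

Emit:
{"name": "step_arm", "arguments": {
  "series": [0,-35,20,-0.09,0,10,-40,20,-0.09,0,20,-40,20,-0.09,0,25,-40,20,-0.09,0,25,-40,20,-0.09,0,25,-35,10,-0.09,0,25,-35,10,-0.09,0,25,-35,0,-0.09,0,25,-35,0,-0.09,0,25,-35,0,-0.09,0,25,-35,0,-0.09,0,25,-35,0,-0.09,0,25,-35,0,-0.09,0,25,-25,0,-0.09,0,0,0,0,0,0,0,0,0,0,0]
}}

```text
clock: 2.1
eef_pos: [473.4, 23.8, 330.2]
eef_rot: [-3.141, -0.0, 1.571]
wrist_force: [-0.6, -0.2, -0.3]
finger_gap: 93.9
finger_force: 0.0
```

```bash
python3 - <<'E'
from h import *
p,d,i=cam('wrist'); print(i, manip.read_state()['eef_pos'],manip.read_state()['eef_rot']); np.savez('w1.npz',p=p,d=d)
cv2.imwrite('pics/w1.png',cv2.resize(p,(800,600)))
E
```

```text
{'fovy': 65.78865797159622, 'cx': 259.7129486970161, 'cy': 187.57110425220137, 'k1': 0.00047655460045173506, 'eye': array([472.87102037,  92.35991451, 504.76439821]), 'orientation': array([ 2.90375469e+00, -2.55526416e-04, -3.62577932e-04])} [473.30864353  23.99167519 330.45116181] [-3.14145474e+00 -4.93960616e-05  1.57120183e+00]
```

View pics/w1.png

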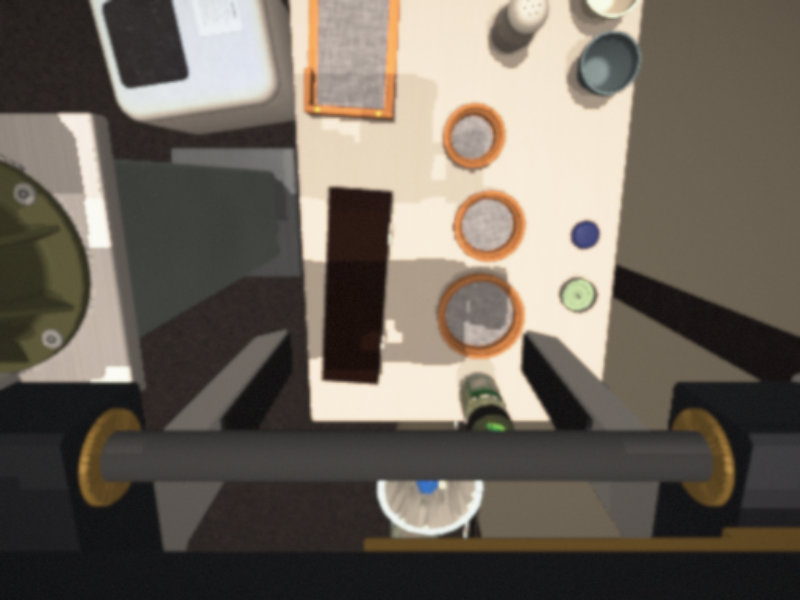

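The wrist view, now looking straight down, shows the narrow stand at (474,136), medium (489,226), wide (481,315), the box at (358,285) and the jar at (485,400). The salt shaker is at (520,25) and the cradle is partly visible at the top.

```bash
cat >> h.py <<'E'
from scipy.optimize import least_squares
def fitc(w,r=None):
    c0=w.mean(0)
    if r: return least_squares(lambda x:np.hypot(*(w-x).T)-r,c0,loss='soft_l1').x
    return least_squares(lambda x:np.hypot(*(w-x[:2]).T)-x[2],[*c0,40],loss='soft_l1').x
def stands(p,i,seeds):
    h=cv2.cvtColor(p,cv2.COLOR_BGR2HSV)
    m=((h[...,1]>110)&(h[...,0]<22)&(h[...,2]>70)).astype(np.uint8)
    cs,_=cv2.findContours(m,cv2.RETR_EXTERNAL,cv2.CHAIN_APPROX_NONE)
    e=np.array(i['eye'])[:2]
    for k,(u,v,rad) in seeds.items():
        for q in cs:
            if cv2.pointPolygonTest(q,(u*.64,v*.64),False)>0:
                w=plane(i,q[:,0,:],24)[:,:2]
                f=w[(w-w.mean(0))@(w.mean(0)-e)>0] if rad else w
                print(k,'rect',[np.round(t,2) for t in cv2.minAreaRect(w.astype(np.float32))],'free',fitc(f).round(1) if rad else '','fix',fitc(f,rad).round(1) if rad else '')
E
python3 - <<'E'
from h import *
z=np.load('w1.npz');p=z['p'];i=manip.camera_info('wrist');c=cloud(i,z['d'])
stands(p,i,dict(narrow=(474,136,31),medium=(489,226,37),wide=(481,315,47.5)))
m=((p.max(2)<75)).astype(np.uint8)
cs,_=cv2.findContours(m,cv2.RETR_EXTERNAL,cv2.CHAIN_APPROX_NONE)
for q in cs:
    if cv2.pointPolygonTest(q,(358*.64,270*.64),False)>0: print('box',[np.round(t,2) for t in cv2.minAreaRect(plane(i,q[:,0,:],42)[:,:2].astype(np.float32))])
P=c.reshape(-1,3);g=(abs(P[:,2]-42)<8)&(P[:,0]>370)&(P[:,0]<480)&(P[:,1]>-150)&(P[:,1]<110)
print('boxd',[np.round(t,2) for t in cv2.minAreaRect(P[g,:2].astype(np.float32))],np.median(P[g,2]))
for n,j in(('top',.64),('scene',.64)):
    z=np.load(n+'0.npz');c=cloud(manip.camera_info(n),z['d']);P=c.reshape(-1,3)
    for k,(a,b,r) in dict(jar=(552,-133,22.5),tin=(545,415,34),drop=(563,324,16.5),salt=(570,225,22)).items():
        g=(np.hypot(P[:,0]-a,P[:,1]-b)<r+12)&(P[:,2]>30)&(P[:,2]<(60 if k=='drop' else 80))
        print(n,k,g.sum(),fitc(P[g,:2],r).round(1))
E
```

```text
narrow rect [array([539.79, 135.66]), array([58.72, 60.18]), np.float64(1.11)] free [539.7 135.8  29.6] fix [538.2 134.8]
medium rect [array([558.92,  47.52]), array([71.  , 70.71]), np.float64(1.43)] free [559.   47.2  35.3] fix [557.1  48.3]
wide rect [array([552.8 , -49.94]), array([91.11, 95.55]), np.float64(3.38)] free [553.7 -51.2  45.4] fix [552.4 -48.9]
box [array([420.53, -15.84]), array([200.95,  60.05]), np.float64(85.6)]
boxd [array([419.47, -16.74]), array([204.91,  62.05]), np.float64(85.58)] 42.310748277076215
top jar 98 [ 556.3 -144.2]
top tin 122 [548.2 422.3]
top drop 52 [567.6 328.2]
top salt 106 [580.1 231.6]
scene jar 151 [ 557.4 -147.6]
scene tin 204 [548.1 418.9]
scene drop 72 [566.6 324.9]
scene salt 139 [578.3 229.9]
```

Emit:
{"name": "step_arm", "arguments": {
  "series": [30,-45,0,0,0,30,-45,0,0,0,22,-44,0,0,0,0,0,0,0,0,0,0,0,0,0]
}}

```text
clock: 2.78
eef_pos: [555.4, -109.5, 330.6]
eef_rot: [3.141, -0.0, 1.571]
wrist_force: [0.2, 0.4, 0.1]
finger_gap: 94.0
finger_force: 0.0
```

```bash
python3 - <<'E'
from h import *
p,d,i=cam('wrist'); print(i['eye'], manip.read_state()['eef_pos']); np.savez('w2.npz',p=p,d=d)
cv2.imwrite('pics/w2.png',cv2.resize(p,(800,600)))
P=cloud(i,d).reshape(-1,3)
g=(np.hypot(P[:,0]-555,P[:,1]+143)<45)&(P[:,2]>95)&(P[:,2]<115)
print(g.sum(),[np.round(t,1) for t in cv2.minAreaRect(P[g,:2].astype(np.float32))],P[g].mean(0))
E
```

```text
[554.75644665 -40.89393755 505.17241964] [ 555.38273351 -109.23045136  330.91875138]
799 [array([ 555.2, -144.1]), array([43.7, 43.6]), np.float64(44.6)] [ 555.34392007 -143.21834829  104.651109  ]
```

View pics/w2.png

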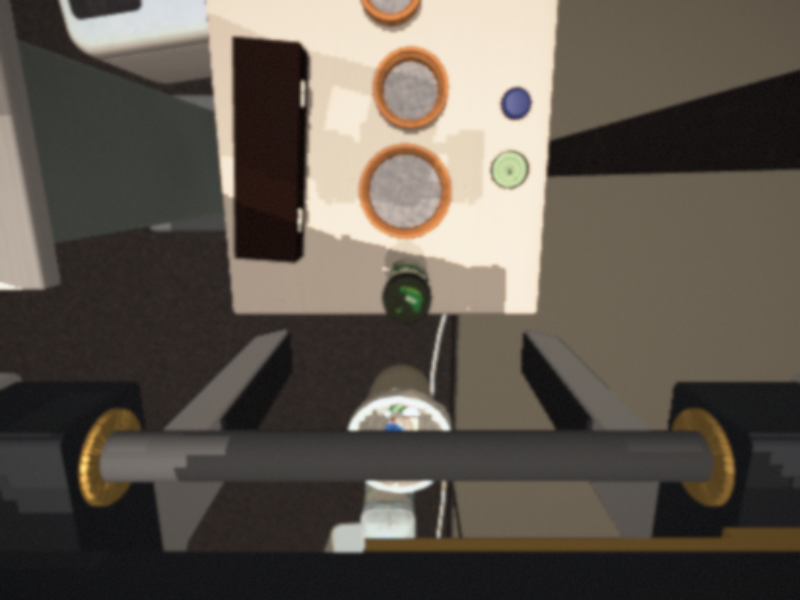

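The jar is at (407,295) px; its cap face measures 43.7 mm across at z 104.7, centred on (555.3,-143.8), which fits. Now I'll grasp it.

Emit:
{"name": "step_arm", "arguments": {
  "series": [0,-17,-20,0,0,0,-17,-50,0,0,0,0,-50,0,0,0,0,-50,0,0,0,0,-50,0,0,0,0,-45,0,0,0,0,0,0,0],
  "squeeze": 15
}}

```text
clock: 3.7
eef_pos: [554.2, -142.9, 63.6]
eef_rot: [-3.137, -0.002, 1.571]
wrist_force: [-0.4, -0.1, 0.5]
finger_gap: 94.1
finger_force: 0.0
```

```bash
python3 - <<'E'
from h import *
z=np.load('w2.npz');p=z['p']
i=manip.camera_info('wrist'); i['eye']=np.array([554.756,-40.894,505.172])
stands(p,i,dict(medium=(410,88,37),wide=(405,190,47.5)))
print(i['orientation'],manip.read_state()['eef_pos'])
E
```

```text
medium rect [array([557.12,  46.34]), array([72.81, 70.99]), np.float64(89.96)] free [557.   47.3  35.4] fix [556.9  45.3]
wide rect [array([551.82, -50.32]), array([92.1 , 91.19]), np.float64(0.04)] free [551.8 -50.6  45.9] fix [552.5 -48.7]
[2.90517190e+00 3.71192558e-03 3.36527123e-04] [ 554.24626105 -142.88176714   63.60469029]
```

Emit:
{"name": "step_arm", "arguments": {
  "series": [0,0,0,0,1,0,0,0,0,1,0,0,0,0,1,0,0,0,0,1,0,0,0,0,1,0,0,0,0,1]
}}

```text
clock: 4.45
eef_pos: [555.8, -144.6, 65.6]
eef_rot: [3.141, 0.0, 1.57]
wrist_force: [0.1, 0.4, 1.2]
finger_gap: 44.6
finger_force: 15.0
```

Emit:
{"name": "step_arm", "arguments": {
  "series": [0,0,30,0,1,0,0,35,0,1,0,20,0,0,1,0,40,0,0,1,1,40,0,0,1,1,40,0,0,1,0.5,35,0,0,1,0,16,0,0,1,0,0,0,0,1,0,0,-20,0,1,0,0,0,0,1,0,0,0,0,1]
}}

```text
clock: 5.95
eef_pos: [558.4, 45.8, 110.9]
eef_rot: [3.141, 0.0, 1.569]
wrist_force: [-0.0, 0.0, -0.4]
finger_gap: 44.6
finger_force: 15.0
```

```bash
python3 - <<'E'
from h import *
s=manip.read_state()
print(s['eef_pos'],s['finger_gap'])
p,d,i=cam('wrist'); np.savez('w3.npz',p=p,d=d)
cv2.imwrite('pics/w3.png',cv2.resize(p,(800,600)))
E
```

```text
[558.43379898  45.76827772 110.91932796] 44.57908472434226
```

View pics/w3.png

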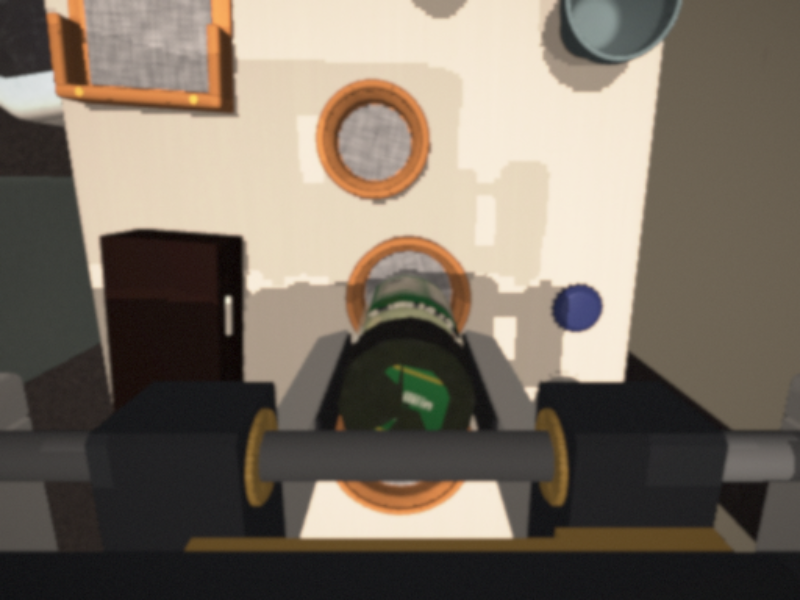

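The held jar is upright, with the narrow stand at (373,139) and the medium stand's rim at (408,300) seen close up. I'll refine from this view.

```bash
python3 - <<'E'
from h import *
z=np.load('w3.npz');p=z['p'];i=manip.camera_info('wrist');P=cloud(i,z['d'])
stands(p,i,dict(narrow=(373,90,31)))
h=cv2.cvtColor(p,cv2.COLOR_BGR2HSV)
m=((h[...,1]>110)&(h[...,0]<22)&(h[...,2]>70)).astype(np.uint8); 
for nm,(r0,r1,c0,c1) in dict(med=(145,215,215,310),nar=(45,130,195,280)).items():
    q=m.copy()*0; q[r0:r1,c0:c1]=m[r0:r1,c0:c1]
    v,u=np.nonzero(q); w=P[v,u]; w=w[(w[:,2]>18)&(w[:,2]<32)]; print(nm,len(w),w.mean(0).round(1),fitc(w[:,:2]).round(1))
cs,_=cv2.findContours(m,cv2.RETR_EXTERNAL,cv2.CHAIN_APPROX_NONE)
c=max([q for q in cs if cv2.pointPolygonTest(q,(408*.64,243*.64),False)>=0],key=len)[:,0,:]
c=c[(c[:,1]<185)]; w=plane(i,c,24)[:,:2]; print('med outer',len(c),fitc(w,36.5).round(1))
# jar cap
Q=P.reshape(-1,3);g=(Q[:,2]>140)&(Q[:,2]<165)&(np.hypot(Q[:,0]-558,Q[:,1]-47)<35);print(g.sum(),[np.round(t,1) for t in cv2.minAreaRect(Q[g,:2].astype(np.float32))],Q[g].mean(0))
E
```

```text
narrow rect [array([540.46, 135.78]), array([59.93, 59.88]), np.float64(89.89)] free [540.3 135.9  29.9] fix [541.2 134.8]
med 1161 [560.   61.5  23. ] [559.2  47.5  32.8]
nar 1905 [540.4 137.3  22.9] [540.3 135.5  26.9]
med outer 172 [559.2  44.4]
6349 [array([558. ,  52.5]), array([67.7, 32.7]), np.float64(0.6)] [557.91192508  52.66197485 150.78044701]
```

Emit:
{"name": "step_arm", "arguments": {
  "series": [0.5,0.5,-15,0,1,0,0,-15,0,1,0,0,-8,0,1,0,0,-1,0,1,0,0,0,0,1,0,0,0,0,1]
}}

```text
clock: 6.75
eef_pos: [558.8, 47.0, 71.5]
eef_rot: [3.141, -0.0, 1.57]
wrist_force: [0.1, 0.2, -1.8]
finger_gap: 44.7
finger_force: 15.0
```

Emit:
{"name": "step_arm", "arguments": {
  "series": [0,0,0,0,0,0,0,0,0,0,0,0,0,0,0,0,0,10,0,0,0,0,40,0,0,0,0,50,0,0,-20,-9,40,-0.037,0,-40,-18,0,-0.04,0,-40,-18,0,0,0,-39,-18,0,0,0,0,0,-40,0,0,0,0,-50,0,0,0,0,-50,0,0,0,0,-40,0,0,0,0,0,0,0,0,0,0,0,0]
}}

```text
clock: 8.75
eef_pos: [420.7, -16.1, 33.1]
eef_rot: [3.14, 0.0, 1.493]
wrist_force: [0.2, 0.9, 0.1]
finger_gap: 94.0
finger_force: 0.0
```

Emit:
{"name": "step_arm", "arguments": {
  "series": [0,0,0,0,1,0,0,0,0,1,0,0,0,0,1,0,0,0,0,1,0,0,20,0,1,0,0,40,0,1,0,0,40,0,1,0,15,40,0,1,0,30,40,0,1,0,35,10,0,1,0,35,0,0,1,0,25,0,0,1,0,10,0,0,1,0,0,0,0,1,0,0,0,0,1],
  "squeeze": 25
}}

```text
clock: 10.62
eef_pos: [419.8, 133.2, 221.3]
eef_rot: [-3.141, 0.0, 1.492]
wrist_force: [-0.0, 0.0, -1.1]
finger_gap: 61.5
finger_force: 25.0
```

```bash
python3 - <<'E'
from h import *
s=manip.read_state()
print(s['eef_pos'],s['eef_rot'],s['finger_gap'])
p,d,i=cam('wrist'); np.savez('w4.npz',p=p,d=d)
cv2.imwrite('pics/w4.png',cv2.resize(p,(800,600)))
Q=cloud(i,d).reshape(-1,3)
h=cv2.cvtColor(p,cv2.COLOR_BGR2HSV).reshape(-1,3)
b=(h[:,1]>110)&(h[:,0]<22)&(h[:,2]>70)&(abs(Q[:,2]-22)<6)&(Q[:,0]<490)&(Q[:,1]<420)
print(b.sum(),[np.round(t,1) for t in cv2.minAreaRect(Q[b,:2].astype(np.float32))])
g=(abs(Q[:,2]-(s['eef_pos'][2]+9))<8)&(abs(Q[:,0]-420)<45)&(Q[:,1]>0)&(Q[:,1]<260)
print('box',g.sum(),[np.round(t,1) for t in cv2.minAreaRect(Q[g,:2].astype(np.float32))],np.median(Q[g,2]))
E
```

```text
[419.75774762 133.24269372 221.34743038] [-3.14139447e+00  2.09827823e-04  1.49209141e+00] 61.460443087753326
0 [array([0., 0.]), array([0., 0.]), np.float64(0.0)]
box 28590 [array([420.1, 145.3]), array([177.9,  85.5]), np.float64(85.3)] 231.83481043529247
```

View pics/w4.png

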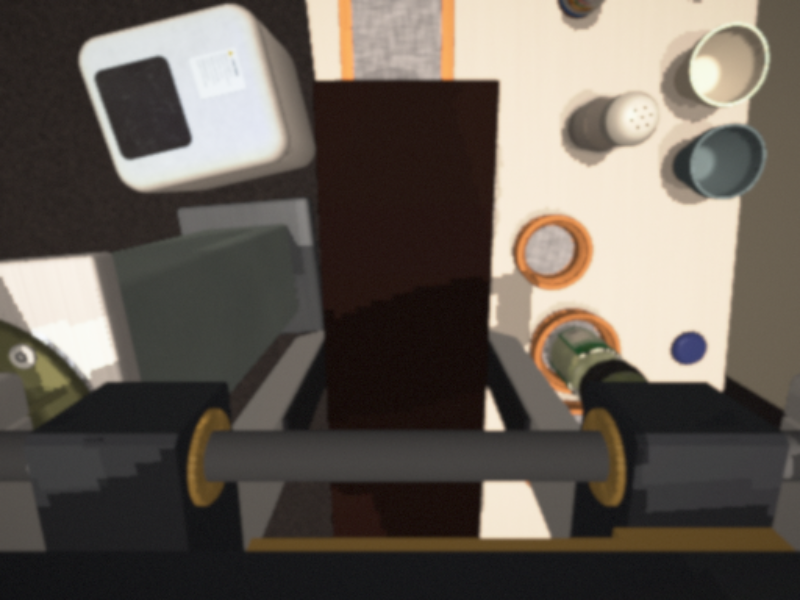

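The box is held straight at gap 61.5, and the jar stands in the medium stand at (580,350). The box hides the cradle, so I'll refine the cradle from the earlier wrist view and the top view.

```bash
python3 - <<'E'
from h import *
i=manip.camera_info('wrist')
i1=dict(i,eye=np.array([472.871,92.36,504.764]),orientation=np.array([2.90375,-.0003,-.0004]))
def wood(p): 
    h=cv2.cvtColor(p,cv2.COLOR_BGR2HSV); return (h[...,1]>110)&(h[...,0]<22)&(h[...,2]>70)
for n,ii in(('w1',i1),('w4',i),('top0',manip.camera_info('top')),('scene0',manip.camera_info('scene'))):
    z=np.load(n+'.npz'); Q=cloud(ii,z['d']); m=wood(z['p']) if n[0]=='w' else cv2.cvtColor(z['p'],cv2.COLOR_BGR2HSV)[...,1]>85
    W=Q[m]; W=W[(W[:,2]>17)&(W[:,2]<30)&(W[:,0]>360)&(W[:,0]<480)&(W[:,1]>140)&(W[:,1]<400)]
    if len(W)<10: print(n,len(W)); continue
    print(n,len(W),np.percentile(W,[1,50,99],axis=0).round(1).tolist(),[np.round(t,2) for t in cv2.minAreaRect(W[:,:2].astype(np.float32))])
# w4 box far edge
p=np.load('w4.npz')['p']; m=p.max(2)<75
for u in(230,260,290):
    v=np.nonzero(m[40:100,u])[0].min()+40; print(v,plane(i,[(u,v)],230).round(1))
for v in(80,120,180):
    u=np.nonzero(m[v,190:330])[0]; print(plane(i,[(190+u.min(),v),(190+u.max(),v)],230).round(1).tolist())
E
```

```text
w1 485 [[374.6, 153.1, 17.7], [418.6, 161.4, 21.9], [461.4, 196.4, 24.2]] [array([417.63, 175.24]), array([40.39, 86.19]), np.float64(85.85)]
w4 0
top0 194 [[374.5, 155.4, 17.3], [423.5, 194.4, 22.3], [473.8, 385.4, 28.8]] [array([424.4 , 270.48]), array([230.38,  87.76]), np.float64(86.02)]
scene0 163 [[373.4, 149.1, 17.2], [418.6, 178.8, 20.5], [470.7, 382.2, 26.7]] [array([423.13, 265.29]), array([231.91,  88.28]), np.float64(86.43)]
52 [[411.9 234.7 230. ]]
52 [[427.3 233.5 230. ]]
52 [[442.8 232.3 230. ]]
[[393.6, 222.4, 230.0], [455.8, 217.5, 230.0]]
[[386.6, 202.3, 230.0], [454.5, 196.9, 230.0]]
[[382.1, 169.1, 230.0], [452.2, 163.6, 230.0]]
```

Emit:
{"name": "step_arm", "arguments": {
  "series": [0,20,0,0.01,1,1,35,0,0,1,1.6,35,0,0,1,1,33,-20,0,1,1,15,-40,0,1,0,0,-40,0,1,0,0,-35,0,1,0,0,-10,0,1,0,0,0,0,1,0,0,0,0,1]
}}

```text
clock: 11.92
eef_pos: [425.1, 272.2, 77.9]
eef_rot: [3.14, -0.001, 1.503]
wrist_force: [0.5, -0.4, -2.4]
finger_gap: 61.5
finger_force: 25.0
```

```bash
python3 - <<'E'
from h import *
s=manip.read_state()
print(s['eef_pos'],s['eef_rot'],s['finger_gap'])
p,d,i=cam('wrist'); np.savez('w5.npz',p=p,d=d)
cv2.imwrite('pics/w5.png',cv2.resize(p,(800,600)))
E
```

```text
[425.10232496 272.1728925   77.8793463 ] [ 3.13970344e+00 -1.18491338e-03  1.50253002e+00] 61.48180806364757
```

View pics/w5.png

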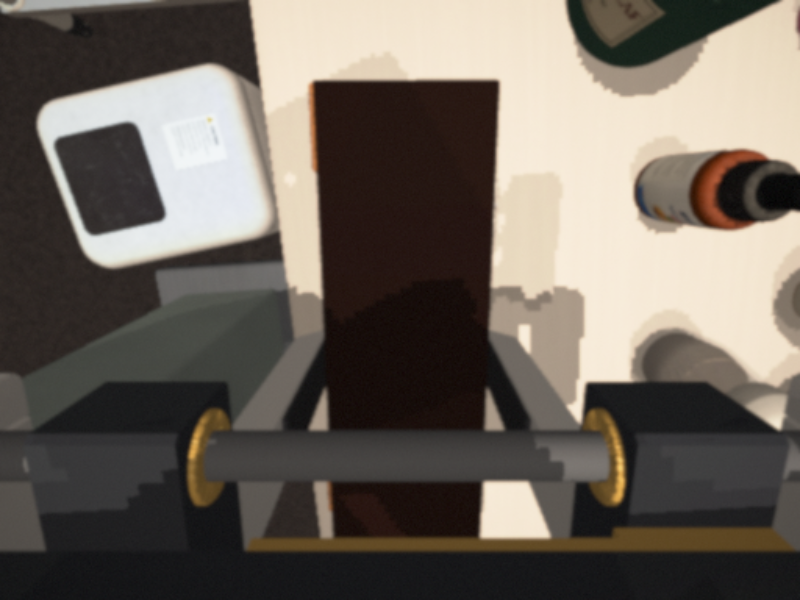

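The left cheek shows at (313,130) and the right one is hidden. I'll measure the box edges and the cheek by ray.

```bash
python3 - <<'E'
from h import *
z=np.load('w5.npz');p=z['p'];i=manip.camera_info('wrist');print(i['eye'])
h=cv2.cvtColor(p,cv2.COLOR_BGR2HSV)
zt=77.9-33.1+42
for v in(58,70,85,100):
    u=np.nonzero((p[v,190:340].max(1)<75))[0]+190
    w=np.nonzero((h[v,190:215,1]>110)&(h[v,190:215,2]>70))[0]+190
    L,Rr=plane(i,[(u.min(),v),(u.max()+1,v)],zt); c=plane(i,[(w.min(),v)],22)[0] if len(w) else None
    yc=(L+Rr)/2
    print('box L R',L[:2].round(1),Rr[:2].round(1),'mid',yc[:2].round(1),'cheek',c, 'right bound x',plane(i,[(u.max()+1,v)],22)[0][:2].round(1))
    # expected cheek outer line
    if c is not None: print(' implied cradle centre x',(c[0]+44/np.cos(.07)-(c[1]-270)*.07).round(1),' box centre x',(yc[0]-(yc[1]-271.5)*.07).round(1))
m=p.max(2)<75
for u in(230,260,290): print('far',plane(i,[(u,np.nonzero(m[40:100,u])[0].min()+40)],zt).round(1))
E
```

```text
[428.68936824 340.47608777 252.41150871]
box L R [401.3 371.7] [461.3 367.6] mid [431.3 369.6] cheek [387.6364826  384.05493419  22.        ] right bound x [474.1 378.2]
 implied cradle centre x 423.8  box centre x 424.4
box L R [400.6 365.8] [461.2 361.7] mid [430.9 363.8] cheek [387.41047871 375.91813723  22.        ] right bound x [473.9 370. ]
 implied cradle centre x 424.1  box centre x 424.4
box L R [400.3 358.4] [460.5 354.3] mid [430.4 356.3] cheek [386.2042195  365.60318152  22.        ] right bound x [473.  359.7]
 implied cradle centre x 423.6  box centre x 424.4
box L R [399.4 350.8] [459.8 346.7] mid [429.6 348.7] cheek [385.71340293 355.00230793  22.        ] right bound x [472.  349.1]
 implied cradle centre x 423.9  box centre x 424.2
far [[416.  373.5  86.8]]
far [[431.5 372.5  86.8]]
far [[447.  371.4  86.8]]
```

Box centre is (424.4,270.2) and the cradle is (423.9,270.3), so they are aligned. I'll lower it and release.

Emit:
{"name": "step_arm", "arguments": {
  "series": [-0.5,0,-10,0,1,0,0,-12,0,1,0,0,-10,0,1,0,0,-5,0,1,0,0,0,0,1,0,0,0,0,1]
}}

```text
clock: 12.72
eef_pos: [424.0, 272.1, 39.7]
eef_rot: [3.141, -0.0, 1.503]
wrist_force: [0.3, 0.3, -1.9]
finger_gap: 62.2
finger_force: 25.0
```

Emit:
{"name": "step_arm", "arguments": {
  "series": [0,0,0,0,0,0,0,0,0,0,0,0,0,0,0,0,0,10,0,0,0,0,40,0,0,0,0,50,0,0,15,10,50,0.068,0,30,20,50,0,0,30,25,50,0,0,30,25,40,0,0,25,18,0,0,0,0,0,0,0,0,0,0,0,0,0]
}}

```text
clock: 14.35
eef_pos: [552.9, 369.3, 328.8]
eef_rot: [-3.141, 0.0, 1.571]
wrist_force: [0.5, 0.2, 0.4]
finger_gap: 94.0
finger_force: 0.0
```

```bash
python3 - <<'E'
from h import *
p,d,i=cam('wrist'); print(i['eye'], manip.read_state()['eef_pos']); np.savez('w6.npz',p=p,d=d)
cv2.imwrite('pics/w6.png',cv2.resize(p,(800,600)))
P=cloud(i,d).reshape(-1,3)
for n,(x,y,r,a,b) in dict(tin=(547,418,50,97,113),bulb=(566,327,18,94,108),collar=(566,327,25,70,82),salt=(578,230,35,75,95)).items():
    g=(np.hypot(P[:,0]-x,P[:,1]-y)<r)&(P[:,2]>a)&(P[:,2]<b)
    if g.sum()>5: print(n,g.sum(),[np.round(t,1) for t in cv2.minAreaRect(P[g,:2].astype(np.float32))],P[g].mean(0).round(1))
h=cv2.cvtColor(p,cv2.COLOR_BGR2HSV).reshape(-1,3)
g=(abs(P[:,2]-48)<6)&(abs(P[:,0]-424)<60)&(abs(P[:,1]-270)<130)
print('box',[np.round(t,1) for t in cv2.minAreaRect(P[g,:2].astype(np.float32))],np.median(P[g,2]))
E
```

```text
[552.33886345 437.93451904 503.34198271] [552.842124   369.21277242 329.18444599]
tin 2049 [array([545. , 421.8]), array([66.3, 66.5]), np.float64(89.8)] [545.2 422.2 105. ]
bulb 66 [array([564.3, 328.2]), array([11.4, 11.7]), np.float64(0.4)] [564.4 328.8  98.2]
collar 111 [array([564.2, 330. ]), array([22.5, 18.8]), np.float64(7.4)] [564.1 332.   76.4]
salt 353 [array([573.2, 231.2]), array([31.1, 31. ]), np.float64(0.1)] [572.8 233.6  84.9]
box [array([423.7, 274.1]), array([199.5,  62.5]), np.float64(86.2)] 47.97072795514799
```

View pics/w6.png

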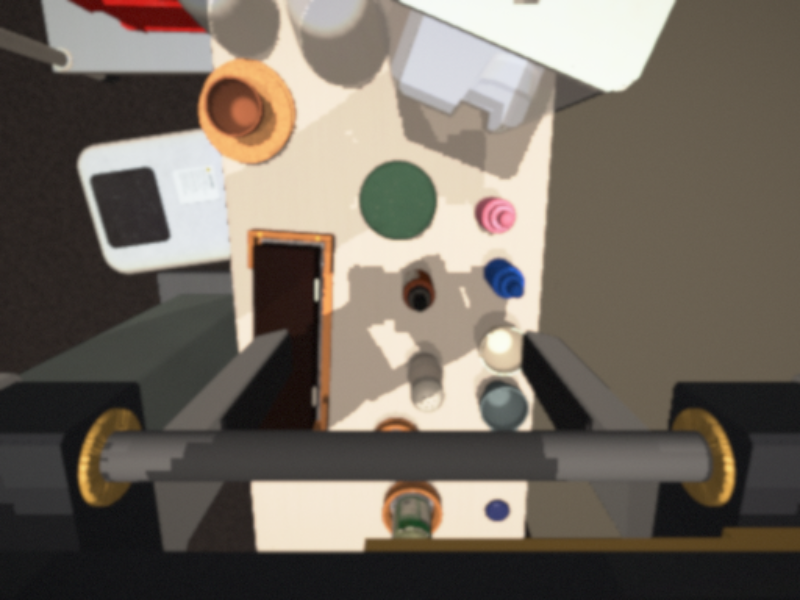

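The box is seated (top at 48 mm, as expected). The tin is at px (398,200), i.e. (545,422); the dropper at (418,292), i.e. (564.3,328.4), with the blue one at (505,278) clear of the finger. Now the dropper.

Emit:
{"name": "step_arm", "arguments": {
  "series": [6,-21,-40,0,0.3,5,-20,-40,0,0.3,0,0,-45,0,0.3,0,0,-45,0,0.3,0,0,-45,0,0.3,0,0,-40,0,0.3,0,0,-28,0,0.3,0,0,0,0,0.3,0,0,0,0,0.3],
  "squeeze": 10
}}

```text
clock: 15.52
eef_pos: [564.9, 328.8, 47.7]
eef_rot: [3.14, -0.001, 1.571]
wrist_force: [0.4, -0.1, 0.7]
finger_gap: 66.0
finger_force: 0.0
```

Emit:
{"name": "step_arm", "arguments": {
  "series": [0,0,0,0,1,0,0,0,0,1,0,0,0,0,1,0,0,0,0,1,0,0,0,0,1,0,0,30,0,1,0,0,50,0,1,0,0,50,0,1,-4,-25,0,0,1,-5,-40,0,0,1,-5,-40,0,0,1,-5,-40,0,0,1,-5,-38,0,0,1,0,-10,0,0,1,0,0,-30,0,1,0,0,-40,0,1,0,0,-15,0,1,0,0,0,0,1,0,0,0,0,1]
}}

```text
clock: 17.9
eef_pos: [541.1, 136.0, 92.1]
eef_rot: [3.14, -0.0, 1.571]
wrist_force: [0.7, -0.2, -0.8]
finger_gap: 32.0
finger_force: 10.0
```

```bash
python3 - <<'E'
from h import *
s=manip.read_state(); print(s['eef_pos'],s['finger_gap'])
p,d,i=cam('wrist'); np.savez('w7.npz',p=p,d=d)
P=cloud(i,d).reshape(-1,3)
cv2.imwrite('pics/w7.png',cv2.resize(p,(800,600)))
h=cv2.cvtColor(p,cv2.COLOR_BGR2HSV).reshape(-1,3)
g=(h[:,1]>110)&(h[:,0]<22)&(h[:,2]>70)&(abs(P[:,2]-23)<5)&(np.hypot(P[:,0]-540,P[:,1]-136)<40)
print('stand',g.sum(),P[g].mean(0).round(1),fitc(P[g,:2]).round(1))
g=(P[:,2]>115)&(P[:,2]<170)&(np.hypot(P[:,0]-540,P[:,1]-136)<16)
print(g.sum(),P[g].mean(0).round(1),P[g].max(0).round(1),P[g].min(0).round(1))
E
```

```text
[541.12078945 135.95243054  92.11726606] 31.95165589561915
stand 1058 [540.3 148.   22.8] [539.9 137.2  26.6]
1804 [539.1 139.4 130.3] [551.7 147.  153.8] [524.3 127.4 115.1]
```

View pics/w7.png

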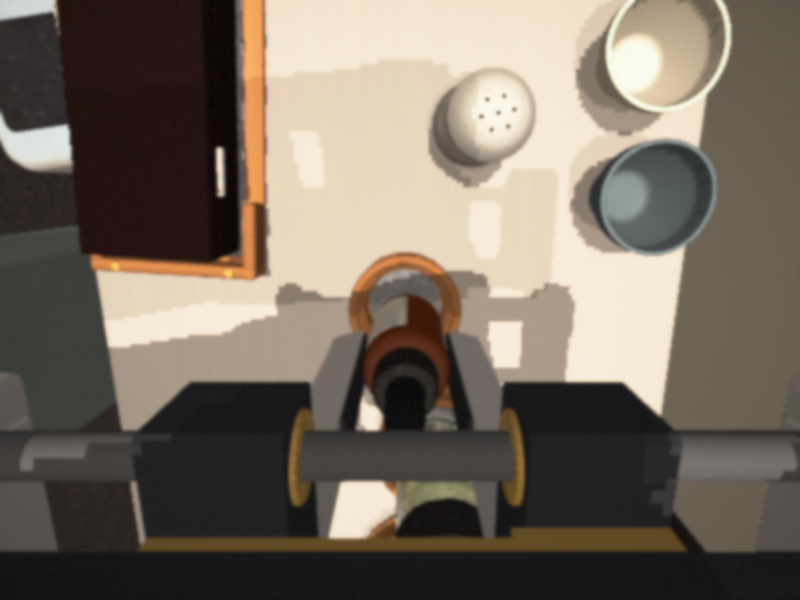

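The dropper is held upright over the narrow stand (405,290), and the salt shaker is untouched at (490,115). Lowering.

Emit:
{"name": "step_arm", "arguments": {
  "series": [-0.5,0,-10,0,1,0,0,-12,0,1,0,0,-11,0,1,0,0,-5,0,1,0,0,0,0,1,0,0,0,0,1]
}}

```text
clock: 18.7
eef_pos: [540.0, 135.6, 52.9]
eef_rot: [3.141, -0.0, 1.571]
wrist_force: [-1.0, 1.1, -0.7]
finger_gap: 31.7
finger_force: 10.0
```

Emit:
{"name": "step_arm", "arguments": {
  "series": [0,0,0,0,0.3,0,0,0,0,0.3,0,0,0,0,0.3,0,0,10,0,0.3,0,0,40,0,0.3,0,0,60,0,0,0,0,60,0,0,0,0,60,0,0,0,20,40,0,0,0,40,0,0,0,0,50,0,0,0,0,40,0,0,0,0,0,0,0,0,0,0,0,0,0]
}}

```text
clock: 20.45
eef_pos: [539.8, 285.1, 323.1]
eef_rot: [3.141, 0.0, 1.571]
wrist_force: [-0.9, -1.5, -0.4]
finger_gap: 93.8
finger_force: 0.0
```

```bash
python3 - <<'E'
from h import *
p,d,i=cam('wrist'); print(manip.read_state()['eef_pos']); np.savez('w8.npz',p=p,d=d)
A=cloud(i,d).reshape(-1,3)
z=np.load('w6.npz'); B=cloud(dict(i,eye=np.array([552.34,437.93,503.34])),z['d']).reshape(-1,3)
for nm,P in(('now',A),('w6',B)):
  for x in range(420,680,20):
    g=(P[:,0]>x)&(P[:,0]<x+20)&(P[:,1]>430)&(P[:,1]<600)
    r=[]
    for zz in(20,110,150,200,250):
        t=g&(P[:,2]>zz)&(np.hypot(P[:,0]-545,P[:,1]-422)>40); r.append(int(P[t,1].min()) if t.sum()>2 else None)
    print(nm,x,r)
E
```

```text
[539.93313379 284.7196219  323.19355714]
now 420 [499, None, None, None, None]
now 440 [None, None, None, None, None]
now 460 [None, None, None, None, None]
now 480 [None, None, None, None, None]
now 500 [None, None, None, None, None]
now 520 [None, None, None, None, None]
now 540 [None, None, None, None, None]
now 560 [503, None, None, None, None]
now 580 [497, None, None, None, None]
now 600 [502, None, None, None, None]
now 620 [479, 479, None, None, None]
now 640 [479, 479, None, None, None]
now 660 [None, None, None, None, None]
w6 420 [498, None, None, None, None]
w6 440 [545, None, None, None, None]
w6 460 [533, 545, None, None, None]
w6 480 [531, 542, None, None, None]
w6 500 [533, 543, None, None, None]
w6 520 [517, 517, 517, 517, 517]
w6 540 [507, 507, 507, 507, 507]
w6 560 [499, 499, 499, 499, 499]
w6 580 [491, 491, 491, 491, 491]
w6 600 [483, 483, 483, 483, 483]
w6 620 [476, 476, 476, 476, 476]
w6 640 [476, 476, 476, 476, 476]
w6 660 [498, 498, 498, 498, 498]
```

The tall container (front face around y 476–507) is too close to the wrist camera's side at the current yaw. I'll turn the gripper by about 2.79 rad so the camera faces the robot's right, then check the tin again.

Emit:
{"name": "step_arm", "arguments": {
  "series": [0,5,0,0.186,0,0,5,0,0.186,0,0,5,0,0.186,0,0,5,0,0.186,0,0,5,0,0.186,0,0,5,0,0.186,0,0,5,0,0.186,0,0,5,0,0.186,0,0,5,0,0.186,0,0,5,0,0.186,0,0,5,0,0.186,0,0,5,0,0.186,0,0,5,0,0.186,0,0,5,0,0.186,0,0,5,0,0.186,0,5,10,0,0,0,0,0,0,0,0,0,0,0,0,0]
}}

```text
clock: 22.75
eef_pos: [545.0, 369.8, 322.9]
eef_rot: [-3.141, 0.0, -1.923]
wrist_force: [0.1, -0.1, 0.3]
finger_gap: 94.1
finger_force: 0.0
```

```bash
python3 - <<'E'
from h import *
s=manip.read_state();print(s['eef_pos'],s['eef_rot'],s['joints'])
p,d,i=cam('wrist'); np.savez('w9.npz',p=p,d=d); print(i['eye'])
cv2.imwrite('pics/w9.png',cv2.resize(p,(800,600)))
P=cloud(i,d).reshape(-1,3)
g=(np.hypot(P[:,0]-545,P[:,1]-422)<50)&(P[:,2]>97)&(P[:,2]<113)
print(g.sum(),fitc(P[g,:2]),[np.round(t,1) for t in cv2.minAreaRect(P[g,:2].astype(np.float32))],P[g].mean(0).round(1))
E
```

```text
[545.04401446 369.75389062 322.92222083] [-3.14141812e+00  6.74066118e-05 -1.92348502e+00] [ 5.40515923e-01  5.13039387e-01  9.71575833e-01 -9.40678657e-05
  1.65681550e+00 -2.24839613e+00]
[520.79239716 306.08392572 497.4320871 ]
1797 [545.45893086 419.72896851  23.72719762] [array([545.9, 420.7]), array([67. , 65.3]), np.float64(72.3)] [545.3 419.4 104.9]
```

View pics/w9.png

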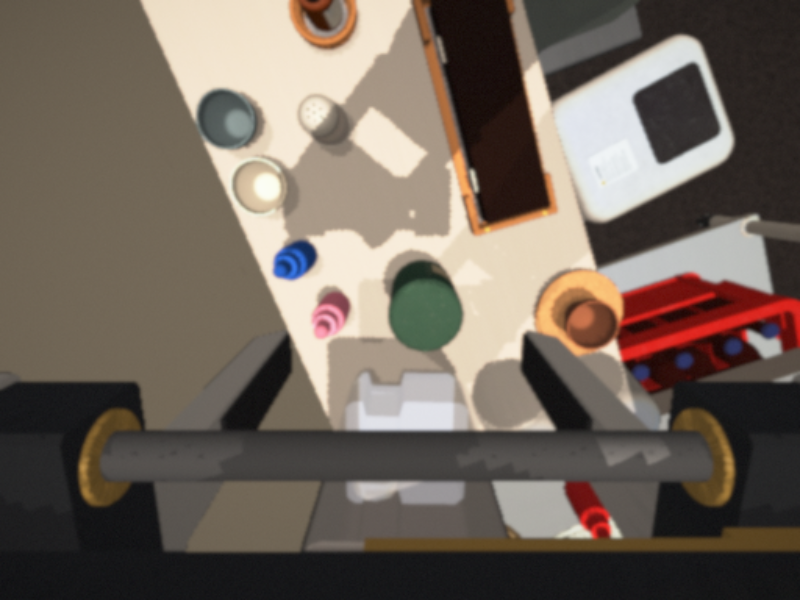

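The tin is at (425,305) px, giving (545.5,421), which agrees with the earlier view. Dropper, jar and box are in place, and the container lies beyond the fingers. Descending.

Emit:
{"name": "step_arm", "arguments": {
  "series": [0.5,26,0,0,0,0,25,0,0,0,0,0,-40,0,0,0,0,-45,0,0,0,0,-45,0,0,0,0,-45,0,0,0,0,-45,0,0,0,0,-32,0,0,0,0,0,0,0,0,0,0,0,0],
  "squeeze": 15
}}

```text
clock: 24.05
eef_pos: [546.1, 421.9, 72.7]
eef_rot: [-3.14, 0.002, -1.923]
wrist_force: [0.3, -0.6, 0.6]
finger_gap: 94.0
finger_force: 0.0
```

Emit:
{"name": "step_arm", "arguments": {
  "series": [0,0,0,0,1,0,0,0,0,1,0,0,0,0,1,0,0,0,0,1,0,0,20,0,1,0,0,45,0,1,0,0,50,0,1,0,0,45,0,1,0,-10,20,0,1,0,-20,0,0,1,0,-35,0,0,1,0,-35,0,0,1,0,0,0,0,1]
}}

```text
clock: 25.68
eef_pos: [545.4, 319.1, 250.5]
eef_rot: [3.141, -0.001, -1.925]
wrist_force: [0.1, 0.4, -1.0]
finger_gap: 66.6
finger_force: 15.0
```

Emit:
{"name": "step_arm", "arguments": {
  "series": [0.5,-22,0,-0.186,1,0.5,-22,0,-0.186,1,0.5,-22,0,-0.186,1,0.5,-22,0,-0.186,1,0.5,-22,0,-0.186,1,0.5,-22,0,-0.186,1,0.5,-22,0,-0.186,1,0.5,-22,0,-0.186,1,0.5,-22,0,-0.186,1,0.5,-22,0,-0.186,1,0.5,-22,0,-0.186,1,0.5,-22,0,-0.186,1,0.5,-22,0,-0.186,1,0.5,-22,0,-0.186,1,0.5,-22,0,-0.186,1,0,-25,-30,0,1,0,-14,-50,0,1,0,0,-50,0,1,0,0,0,0,1,0,0,0,0,1]
}}

```text
clock: 28.18
eef_pos: [553.8, -47.2, 122.6]
eef_rot: [3.14, 0.0, 1.571]
wrist_force: [-0.6, -0.4, -0.6]
finger_gap: 66.4
finger_force: 15.0
```

```bash
python3 - <<'E'
from h import *
s=manip.read_state();print(s['eef_pos'],s['eef_rot'])
p,d,i=cam('wrist'); np.savez('w10.npz',p=p,d=d); print(i['eye'])
cv2.imwrite('pics/w10.png',cv2.resize(p,(800,600)))
P=cloud(i,d).reshape(-1,3)
h=cv2.cvtColor(p,cv2.COLOR_BGR2HSV).reshape(-1,3)
g=(h[:,1]>110)&(h[:,0]<22)&(h[:,2]>70)&(abs(P[:,2]-23)<5)&(np.hypot(P[:,0]-552,P[:,1]+50)<60)&(P[:,1]<-1)
if g.sum(): print('stand',g.sum(),P[g].mean(0).round(1),fitc(P[g,:2],44).round(1))
zt=s['eef_pos'][2]-71+105
g=(abs(P[:,2]-zt)<7)&(np.hypot(P[:,0]-552,P[:,1]+50)<45)&(h[:,1]>60)&(h[:,0]>40)
print('tin',g.sum(),np.percentile(P[g],[1,50,99],axis=0).round(1),fitc(P[g,:2]))
for nm,(x,y,a,b) in dict(jar=(558,47,100,120),bulb=(540,136,98,114)).items():
    t=(np.hypot(P[:,0]-x,P[:,1]-y)<32)&(P[:,2]>a)&(P[:,2]<b); print(nm,t.sum(),[np.round(q,1) for q in cv2.minAreaRect(P[t,:2].astype(np.float32))] if t.sum()>3 else '',np.median(P[t,2]) if t.sum() else '')
E
```

```text
[553.76051173 -47.18977353 122.60616192] [3.13964302e+00 2.10265940e-04 1.57121863e+00]
[552.74951062  21.47435199 297.11514533]
stand 1098 [554.4 -24.3  23. ] [553.7 -52. ]
tin 9023 [[522.2 -58.4 151.9]
 [552.8 -37.2 156.7]
 [583.9 -13.1 158.2]] [553.35307026 -37.10359319  20.43463363]
jar 4619 [array([558. ,  46.7]), array([43.9, 44. ]), np.float64(88.7)] 111.15835424694316
bulb 0
```

View pics/w10.png

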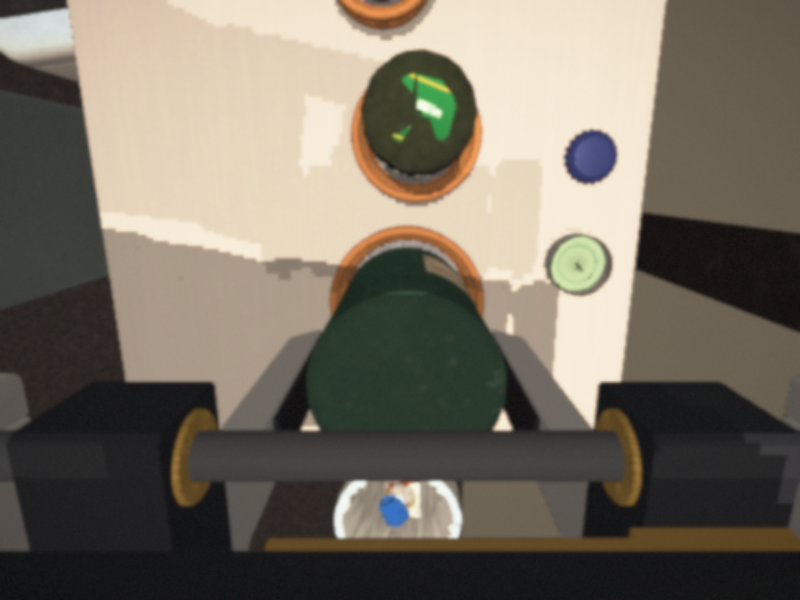

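The jar is seated (top 111.2). The tin is held upright at y≈-47 and the wide stand centre is (553,-50.8). I'll shift by -3.5 mm and lower.

Emit:
{"name": "step_arm", "arguments": {
  "series": [-0.7,-3.6,0,0,1,0,0,-15,0,1,0,0,-15,0,1,0,0,-10,0,1,0,0,-4,0,1,0,0,0,0,1,0,0,0,0,1]
}}

```text
clock: 29.1
eef_pos: [552.2, -51.0, 76.6]
eef_rot: [3.142, 0.0, 1.571]
wrist_force: [0.1, 0.2, -1.2]
finger_gap: 66.5
finger_force: 15.0
```

Emit:
{"name": "step_arm", "arguments": {
  "series": [0,0,0,0,0,0,0,0,0,0,0,0,0,0,0,0,0,10,0,0,0,0,40,0,0,0,0,60,0,0,0,10,60,0,0,0,30,60,0,0,0,40,20,0,0,0,0,0,0,0,0,0,0,0,0]
}}

```text
clock: 30.48
eef_pos: [551.9, 26.5, 322.2]
eef_rot: [-3.141, 0.0, 1.571]
wrist_force: [0.4, -1.2, -0.2]
finger_gap: 94.1
finger_force: 0.0
```

```bash
python3 - <<'E'
from h import *
p,d,i=cam('wrist')
cv2.imwrite('pics/w11.png',cv2.resize(p,(800,600)))
P=cloud(i,d).reshape(-1,3)
for nm,(x,y,r,a,b) in dict(tin=(553,-51,48,104,120),jar=(558,47,32,100,120),bulb=(540,136,14,98,114)).items():
    t=(np.hypot(P[:,0]-x,P[:,1]-y)<r)&(P[:,2]>a)&(P[:,2]<b); print(nm,t.sum(),[np.round(q,1) for q in cv2.minAreaRect(P[t,:2].astype(np.float32))] if t.sum()>3 else '',np.median(P[t,2]) if t.sum() else '')
stands(p,i,dict(wide=(400,215,0)))
s=manip.read_state();print(s['eef_pos'],s['clock'])
E
```

```text
tin 1763 [array([551.8, -49. ]), array([66.2, 67. ]), np.float64(39.3)] 110.9525124486691
jar 920 [array([558. ,  47.6]), array([44.1, 43.2]), np.float64(46.5)] 111.03508278522347
bulb 90 [array([539.9, 135. ]), array([12.3, 11.4]), np.float64(88.2)] 103.88000153110193
[551.91625886  26.22117468 321.87355386] 30.525
```

View pics/w11.png

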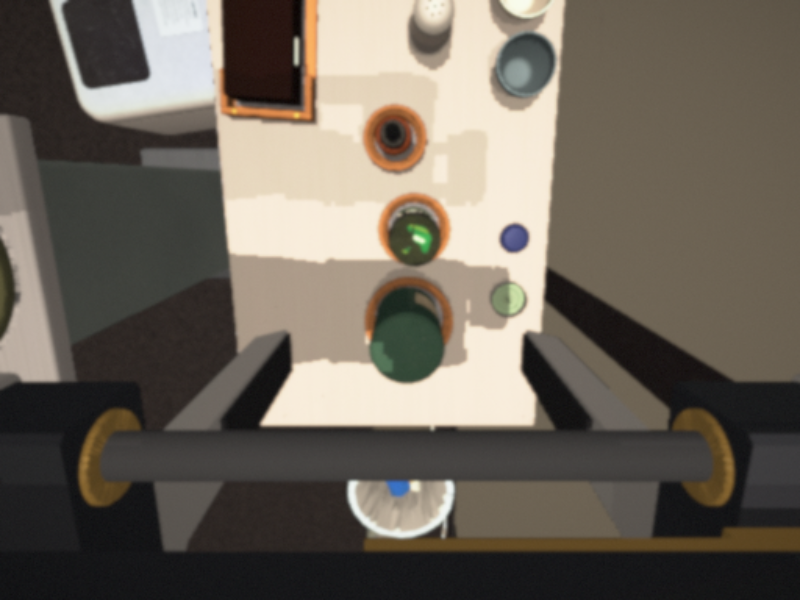

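All four are seated: the tin top is at 110.95, the jar top at 111.0 and the bulb about 5.7 mm higher than it stood on the table. The box top was at 48. The centres are within about 2 mm of the stands, and the arm is clear.

```bash
python3 -c "
from cell import manip; print(manip.sign_off())"
```

```text
the job is handed in; nothing more can be done
None
```

I handed the job in at about 30 s on the robot clock: the last looks showed the tea tin, spice jar, dropper bottle and chopstick box seated upright in their own stands, and the salt shaker was not touched (the sign-off returned no verdict).

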